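Try vial carriers on the keyed spindle and nest them by key position

ROBOT

A 7-joint arm with a two-finger parallel gripper is mounted at the origin on the work surface. World frame = base frame: x ahead of the robot, y to its left, z up, the work surface at z = 0. Lengths are in m, angles in degrees, forces in N, time in s.
With the tool pointing down it reaches from about 0.425 to 0.875 m from the base axis. Payload 4.7 kg.
Tool frame: the origin (TCP) lies at the very end of the fingers, on their centre line; the grasp point (between the pads) lies 19 mm behind it (env.grasp_offset is the distance from the TCP to the grasp point, in m); z points along the fingers, y is the line along which they close (so a half turn about z gives the same grasp; the last joint's range is limited). The gripper opens to 87 mm and grips with 3 to 60 N. Pads are 19 mm wide; open, the fingers measure 117 mm over their backs; the gripper's body (75 mm by 190 mm) begins 51 mm behind the grasp point.
Start: joints at [-65.082, 18.392, -4.016, 83.108, 1.295, 78.541, -3.26], TCP at [0.266, 0.593, 0.184] pointing down, gripper open.
Joint ranges: [-163.93, 163.93], [-17.29, 119.83], [-79.2, 71.16], [3.27, 140.29], [-89.18, 269.18], [5.43, 117.66], [-154.24, 154.24]. Speed limits (degrees/s): [147.25, 147.25, 180, 180, 180, 180, 180].

INTERFACE

Orientations are given as [roll, pitch, yaw] about the fixed x, y, z axes, in that order (R = Rz(yaw) Ry(pitch) Rx(roll)).
In Python, from cell import env gives the robot as it stands. The module is installed in compiled form; this text tells all that it offers.
- The arm moves only by the tool drive_tool, never from a script. Its argument "moves" is one flat list of numbers, 5 for each row, row after row: the shift along the tool's x, y, z in units of 40 mm (1.0 is 40 mm), then the turn about the tool's z in units of 10 degrees (1.0 is 10 degrees), then the finger opening in mm, from 0 to 87. A call has 1 to 5 rows; each row is the pose to reach, as a shift and turn from the pose commanded when the call began, along the tool's axes at that moment; what a row does not reach only later rows make up. A row lasts 1/8 s, in which the tool goes at most 62.5 mm and 10.7 degrees, less where a joint would pass 70% of its speed; a pose out of reach is approached as far as the arm can. A call with a gripper value outside its range is refused whole. The fingers move at their own pace and stop on an object; "squeeze" is the grip in N (left out, the last holds). Time passes only in rows, so rows that repeat a pose let the fingers close. It gives the time, the measured TCP pose, the force, the opening and the grip force at its end, in the units of the state.
- env.get_obs(): the state, without advancing time (a new reading comes with each control period).
- env.read_camera(name): name is "scene" or "top" or "wrist"; returns (picture, depth): 480x640x3 uint8, red, green, blue; 480x640 float32, m along the optical axis (not along the pixel's ray), 0 where there is no reading.
- env.camera_model(name): a dict with "K" (3x3 intrinsics, pixels), "rvec" (rotation vector, rad) and "tvec" (3), from world to camera coordinates, as OpenCV has them; the wrist camera has in their place "tool_from_camera" (4x4, takes a point from camera to tool coordinates, whose origin is the TCP and whose axes are the flange's). Camera axes: x right, y down, z forward; pixel columns grow to the right and rows downward; lengths in m; the calibration is good to about 2 mm. The wrist camera is an equidistant fisheye: a pixel r from the principal point sees the ray r / f radians off the axis. A picture is of the moment at which its call begins: read the wrist's pose just before it. camera_model takes no time and is no camera call.
- env.sign_off(): hands the job in; it is judged then, once.
The state is a dict: "time_s": time; "qpos": joint angles; "joint_velocities": joint speeds; "effort": joint torques, N m; "tool_pos": TCP position; "tool_rot": TCP orientation; "force": force on the tool from outside, world axes, zero at the start; "wrist_torque": the same for the moment, N m; "grip_width": finger opening in m; "grasp_force": force on a finger pad.
Only numpy, scipy, OpenCV 4.12 (cv2) and the standard library are available. Lean on these libraries where they do the work, as an engineer would, in place of code of your own. Each camera call takes 0.05 s, during which the arm holds its last target. There are 200 camera calls.

TASK

Try the vial carriers that are there on the keyed spindle one at a time, in spectrum order (red, orange, green, blue, purple): let each drop fully home over the key and let go of it there. Then take it off and nest it on a stand: carriers with the white stripe on the same side as the key slot go on the bright aluminium stand, those with the stripe opposite the slot on the yellow stand, each stack upright and fully nested in any order. Leave the bottle, the vial rack and the mouse alone.

Things in the scene. Friction and masses are not known exactly. Their poses are not given: they have to be found in the camera images.
- carrier_red: red tapered vial carrier, 68 mm tall, 0.25 kg. Origin: centre of underside, z up. Square hub 50 x 50, z 42-68, faces along x, y (grip these); flange 62 x 62, z 42-46; then a hollow skirt flaring down from 62 to 82 outside, wall 4. Bore through hub: 25 square, key slot 10 wide, 7.5 deep in its +x side. White stripe on hub top and skirt at +x: SAME side as the slot
- carrier_orange: orange tapered vial carrier, 68 mm tall, 0.25 kg. Origin: centre of underside, z up. Square hub 50 x 50, z 42-68, faces along x, y (grip these); flange 62 x 62, z 42-46; then a hollow skirt flaring down from 62 to 82 outside, wall 4. Bore through hub: 25 square, key slot 10 wide, 7.5 deep in its +x side. White stripe on hub top and skirt at -x: OPPOSITE the slot
- carrier_green: green tapered vial carrier, 68 mm tall, 0.25 kg. Origin: centre of underside, z up. Square hub 50 x 50, z 42-68, faces along x, y (grip these); flange 62 x 62, z 42-46; then a hollow skirt flaring down from 62 to 82 outside, wall 4. Bore through hub: 25 square, key slot 10 wide, 7.5 deep in its +x side. White stripe on hub top and skirt at -x: OPPOSITE the slot
- carrier_blue: blue tapered vial carrier, 68 mm tall, 0.25 kg. Origin: centre of underside, z up. Square hub 50 x 50, z 42-68, faces along x, y (grip these); flange 62 x 62, z 42-46; then a hollow skirt flaring down from 62 to 82 outside, wall 4. Bore through hub: 25 square, key slot 10 wide, 7.5 deep in its +x side. White stripe on hub top and skirt at +x: SAME side as the slot
- carrier_purple: purple tapered vial carrier, 68 mm tall, 0.25 kg. Origin: centre of underside, z up. Square hub 50 x 50, z 42-68, faces along x, y (grip these); flange 62 x 62, z 42-46; then a hollow skirt flaring down from 62 to 82 outside, wall 4. Bore through hub: 25 square, key slot 10 wide, 7.5 deep in its +x side. White stripe on hub top and skirt at +x: SAME side as the slot
- spindle: fixed keyed spindle. Origin: centre of underside, z up. Grey base plate 104 x 104 x 12 mm; steel shaft, diameter 22 mm, to 78 mm above the bench, cone tip to 92. Brass key 7 mm wide stands out 6 mm on the shaft's +x side, up to 72 mm above the bench; brass bar on the plate marks +x.
- spindle_seat (a point): centre of the top of the spindle's plate, 12 mm above the bench: where a fully seated carrier's origin comes; axes as the spindle. A carrier goes home only with its slot (its +x) over the key (spindle +x), about 1.5 mm play each way; turned otherwise it rides 18 mm too high on the key
- bright_stand: fixed nesting stand, bright silver-white aluminium: plate 104 x 104 x 8 mm with a square boss 50 x 50 mm rising to 48 mm above the bench, a grey square on its top. Origin: centre of underside, z up, boss faces square to x and y.
- bright_stand_seat (a point): centre of the top of the bright silver-white aluminium stand's plate, 8 mm above the bench: where the first carrier's origin comes when it stands over the boss. Each next one goes over the one below, square to it in any quarter turn (2 mm play each side), and rests on its hub 26 mm higher
- yellow_stand: fixed nesting stand, yellow: plate 104 x 104 x 8 mm with a square boss 50 x 50 mm rising to 48 mm above the bench, a grey square on its top. Origin: centre of underside, z up, boss faces square to x and y.
- yellow_stand_seat (a point): centre of the top of the yellow stand's plate, 8 mm above the bench: where the first carrier's origin comes when it stands over the boss. Each next one goes over the one below, square to it in any quarter turn (2 mm play each side), and rests on its hub 26 mm higher
- reagent_bottle: bystander: amber bottle, 64 mm across, 150 mm tall, standing; origin under its centre
- vial_rack: bystander: blue rack 70 x 120 x 30 mm, lying flat; origin under its centre
- mouse: bystander: light grey computer mouse 100 x 60 x 22 mm; origin under its centre
Things that resemble listed ones, but are neither listed nor needed, are in the scene too. Leave any black look-alike of the carrier_purple alone. Several things have the shape of the carrier_green; the one meant has the colours described above.

How it is judged (in metres and radians):
On the way, in this order (a step that is already met when the one before it is completed fails the run):
1. the red carrier sits fully home on the keyed spindle (within 4 mm of its height, 5 mm of its axis, upright), let go and still (horizontal distance between carrier_red and spindle_seat below 0.005 m and z of carrier_red in the frame of spindle_seat below 0.004 m and angle between carrier_red's own z axis and vertical below 0.06 rad and contact force between carrier_red and the fingers below 0.2 N and linear speed of carrier_red below 0.02 m/s), for 0.3 s.
2. the orange carrier sits fully home on the keyed spindle (within 4 mm of its height, 5 mm of its axis, upright), let go and still (horizontal distance between carrier_orange and spindle_seat below 0.005 m and z of carrier_orange in the frame of spindle_seat below 0.004 m and angle between carrier_orange's own z axis and vertical below 0.06 rad and contact force between carrier_orange and the fingers below 0.2 N and linear speed of carrier_orange below 0.02 m/s), for 0.3 s.
3. the green carrier sits fully home on the keyed spindle (within 4 mm of its height, 5 mm of its axis, upright), let go and still (horizontal distance between carrier_green and spindle_seat below 0.005 m and z of carrier_green in the frame of spindle_seat below 0.004 m and angle between carrier_green's own z axis and vertical below 0.06 rad and contact force between carrier_green and the fingers below 0.2 N and linear speed of carrier_green below 0.02 m/s), for 0.3 s.
4. the blue carrier sits fully home on the keyed spindle (within 4 mm of its height, 5 mm of its axis, upright), let go and still (horizontal distance between carrier_blue and spindle_seat below 0.005 m and z of carrier_blue in the frame of spindle_seat below 0.004 m and angle between carrier_blue's own z axis and vertical below 0.06 rad and contact force between carrier_blue and the fingers below 0.2 N and linear speed of carrier_blue below 0.02 m/s), for 0.3 s.
5. the purple carrier sits fully home on the keyed spindle (within 4 mm of its height, 5 mm of its axis, upright), let go and still (horizontal distance between carrier_purple and spindle_seat below 0.005 m and z of carrier_purple in the frame of spindle_seat below 0.004 m and angle between carrier_purple's own z axis and vertical below 0.06 rad and contact force between carrier_purple and the fingers below 0.2 N and linear speed of carrier_purple below 0.02 m/s), for 0.3 s.
At the end, for the whole second after the job is handed in: Every carrier present is nested on the stand that belongs to its key position, within 12 mm of the stand's axis, upright within 0.06 rad, its height within 5 mm of a nested level (0, 26 or 52 mm above the stand's plate), and still (horizontal distance between each of carrier_red, carrier_blue, carrier_purple and bright_stand_seat below 0.012 m and angle between each of carrier_red, carrier_orange, carrier_green, carrier_blue, carrier_purple's own z axis and vertical below 0.06 rad and (z of carrier_red in the frame of bright_stand_seat between -0.005 and 0.005 m or z of carrier_red in the frame of bright_stand_seat between 0.021 and 0.031 m or z of carrier_red in the frame of bright_stand_seat between 0.047 and 0.057 m) and linear speed of each of carrier_red, carrier_orange, carrier_green, carrier_blue, carrier_purple below 0.02 m/s and horizontal distance between each of carrier_orange, carrier_green and yellow_stand_seat below 0.012 m and (z of carrier_orange in the frame of yellow_stand_seat between -0.005 and 0.005 m or z of carrier_orange in the frame of yellow_stand_seat between 0.021 and 0.031 m) and (z of carrier_green in the frame of yellow_stand_seat between -0.005 and 0.005 m or z of carrier_green in the frame of yellow_stand_seat between 0.021 and 0.031 m) and (z of carrier_blue in the frame of bright_stand_seat between -0.005 and 0.005 m or z of carrier_blue in the frame of bright_stand_seat between 0.021 and 0.031 m or z of carrier_blue in the frame of bright_stand_seat between 0.047 and 0.057 m) and (z of carrier_purple in the frame of bright_stand_seat between -0.005 and 0.005 m or z of carrier_purple in the frame of bright_stand_seat between 0.021 and 0.031 m or z of carrier_purple in the frame of bright_stand_seat between 0.047 and 0.057 m)); the robot touches nothing.
It fails at once if the reagent bottle is moved by more than 30 mm (distance of reagent_bottle from where it was at the start of the episode above 0.03 m).
It fails at once if the vial rack is moved by more than 30 mm (distance of vial_rack from where it was at the start of the episode above 0.03 m).
It fails at once if the mouse is moved by more than 30 mm (distance of mouse from where it was at the start of the episode above 0.03 m).
Of carrier_red, carrier_orange, carrier_green, carrier_blue, carrier_purple only 3 to 4 are there at a start; the rules pass over those that are not, and their reading is None.
At some moment in a run one of carrier_red, carrier_orange, carrier_green, carrier_blue, carrier_purple may be knocked a few centimetres aside while the robot is not near it.
It also fails if it takes over 210 s, if anything falls off the work surface, if the arm or the gripper's body presses on something with over 40 N, if the wrist force passes 120 N, or if a joint passes its speed limit or range.

## Working session

There is one attempt and no reset: what is moved stays moved. The work goes in short steps, Python scripts to look and compute and a tool call to move; the robot and the scene stay as the last step left them, time stands still between calls to the robot, and variables do not carry over. Pictures are saved under pics/ and viewed, at most 14 in all, crops included, and the job is handed in when it is done.

Besides the shell and the picture viewer there is one more tool, called after "Call:" by a JSON object that holds its "fn" and its "kwargs", one argument or row to a line. drive_tool: Moves the arm, as the interface text tells. Its arguments: {"type":"object","properties":{"moves":{"type":"array","items":{"type":"number"}},"squeeze":{"type":"number"}},"required":["moves"]}

```bash
mkdir -p pics; cat > h.py <<'E'
from cell import env
import numpy as np, cv2
from scipy.spatial.transform import Rotation as R
def save(n,img): cv2.imwrite('pics/'+n+'.png',cv2.cvtColor(img,cv2.COLOR_RGB2BGR))
def cloud(name):
    im,d=env.read_camera(name); m=env.camera_model(name); K=np.array(m['K'])
    v,u=np.mgrid[:480,:640]
    P=np.stack([(u-K[0,2])/K[0,0]*d,(v-K[1,2])/K[1,1]*d,d],-1)
    Rm=R.from_rotvec(np.ravel(m['rvec'])).as_matrix()
    W=(P-np.ravel(m['tvec']))@Rm
    return im,d,W
E
python3 - <<'E'
from h import *
o=env.get_obs();print(o)
for n in('top','scene'):
    im,d,W=cloud(n);save(n+'0',im);m=env.camera_model(n);print(n,m,(d>0).mean())
    np.savez('/tmp/'+n+'0.npz',im=im,d=d,W=W)
print(env.camera_model('wrist'))
E
```

```text
{'time_s': 0.0, 'qpos': array([-65.08390912,  18.43991413,  -4.01657409,  83.17552057,
         1.29581312,  78.54233165,  -3.25955998]), 'joint_velocities': array([ 0.07799643, -0.06632252,  0.02165393, -0.02927666, -0.02079069,
        0.01170028,  0.02677859]), 'effort': array([ 1.72937202e-04, -4.91280484e+01, -4.03872505e-01, -3.12535572e+01,
       -6.39861356e-02,  4.36069805e-02,  1.75919013e-04]), 'tool_pos': array([0.26528154, 0.59269394, 0.18264665]), 'tool_rot': array([-1.79887531e+02,  6.33610907e-03,  1.55895270e+02]), 'force': array([-0.23599952,  0.58091165,  0.18015447]), 'wrist_torque': array([-0.00230287,  0.01146308,  0.01339172]), 'grasp_force': 0.0, 'grip_width': 0.08709547745443913}
top {'K': array([[544.41731438,   0.        , 311.05544602],
       [  0.        , 544.41731438, 244.89832552],
       [  0.        ,   0.        ,   1.        ]]), 'rvec': array([ 2.18581833, -2.21282834,  0.0798805 ]), 'tvec': array([0.00913803, 0.57056671, 1.44574086])} 0.996181640625
scene {'K': array([[544.31528697,   0.        , 312.3325007 ],
       [  0.        , 544.31528697, 242.52771069],
       [  0.        ,   0.        ,   1.        ]]), 'rvec': array([ 1.00463041,  2.38356627, -1.13473828]), 'tvec': array([ 0.4059861 , -0.20910559,  1.81050002])} 0.9959733072916667
{'K': array([[371.64829954,   0.        , 320.08108312],
       [  0.        , 371.64829954, 239.22209096],
       [  0.        ,   0.        ,   1.        ]]), 'tool_from_camera': array([[ 3.19691962e-04, -9.52700638e-01, -3.03910172e-01,
         8.40976592e-02],
       [ 9.99999949e-01,  3.02532729e-04,  1.03546458e-04,
         9.73672459e-04],
       [-6.70600265e-06, -3.03910189e-01,  9.52700686e-01,
        -2.00847198e-01],
       [ 0.00000000e+00,  0.00000000e+00,  0.00000000e+00,
         1.00000000e+00]])}
```

View pics/top0.png

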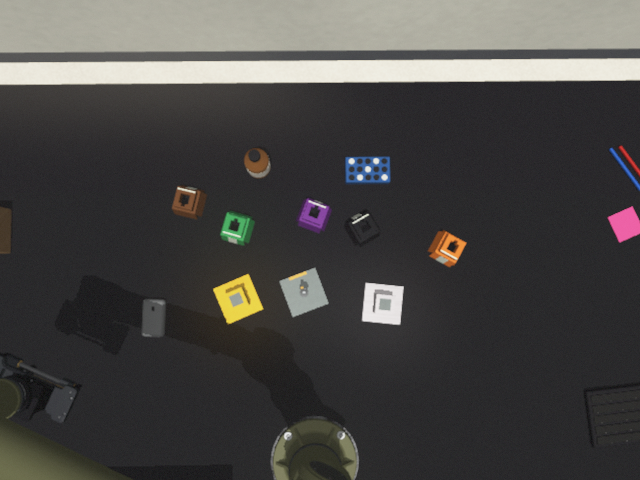

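View pics/scene0.png

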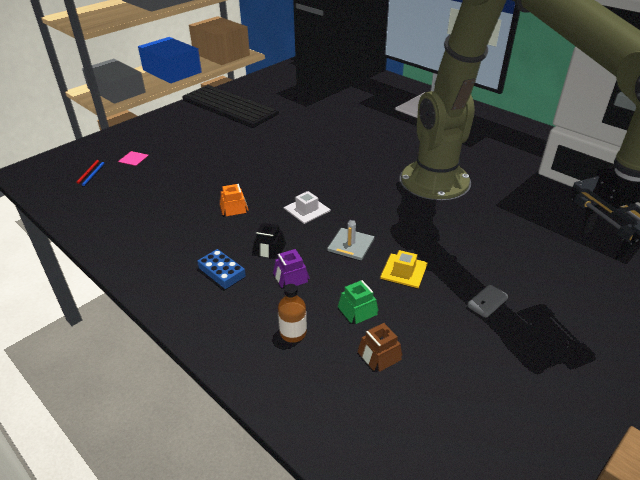

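Top view: the coloured carriers are orange (447,249), green (237,228) and purple (315,215). The look-alikes are brown (189,202) and black (362,227). The yellow stand is at (238,298), the spindle at (303,291) and the bright stand at (383,303). There is no red or blue carrier.

```bash
cat >> h.py <<'E'
def rect(W,mask,lo,hi,c,rad):
    m=mask&(W[...,2]>lo)&(W[...,2]<hi)&(np.hypot(W[...,0]-c[0],W[...,1]-c[1])<rad)
    p=W[m][:,:2]
    return p,m
def mar(p):
    (c,s,a)=cv2.minAreaRect((p*1000).astype(np.float32)); return np.round(c,1),np.round(s,1),round(a%90,1)
E
python3 - <<'E'
from h import *
z=np.load('/tmp/top0.npz');im,W=z['im'],z['W']
hsv=cv2.cvtColor(im,cv2.COLOR_RGB2HSV)
al=np.ones((480,640),bool)
print('table z',np.median(W[330:350,440:500,2]))
for n,(u,v),levels in [('orange',(447,249),[(.055,.08),(.003,.08)]),('green',(237,228),[(.055,.08),(.003,.08)]),('purple',(315,215),[(.055,.08),(.003,.08)]),('brown',(189,202),[(.055,.08)]),('black',(362,227),[(.055,.08)]),
  ('yellow',(238,298),[(.04,.055),(.003,.014)]),('spindle',(303,291),[(.006,.018),(.06,.1)]),('bright',(383,303),[(.04,.055),(.003,.014)])]:
    c=W[v-4:v+5,u-4:u+5].reshape(-1,3).mean(0)
    for lo,hi in levels:
        p,m=rect(W,al,lo,hi,c,.085)
        if len(p)>4: print(n,c.round(3),lo,len(p),mar(p),'z',np.median(W[m][:,2]).round(4))
    # white px
    if n in('orange','green','purple'):
        for lo,hi in((.05,.08),(.005,.045)):
            p,m=rect(W,(hsv[...,1]<70)&(hsv[...,2]>120),lo,hi,c,.07); print('  white',lo,len(p),p.mean(0).round(4) if len(p) else '')
sp=cv2.inRange(hsv,(10,80,120),(35,255,255))>0
p,m=rect(W,sp,.005,.03,W[291,303],.08);print('brass',len(p),p.mean(0),)
crops=[im[v-32:v+32,u-32:u+32] for u,v in((447,249),(237,228),(315,215),(303,291),(238,298),(383,303))]
crops=[cv2.resize(c,(264,264),interpolation=cv2.INTER_CUBIC) for c in crops]
save('crops',np.vstack([np.hstack(crops[:3]),np.hstack(crops[3:])]))
E
```

```text
table z 0.0013386707652964576
orange [ 0.553 -0.351  0.068] 0.055 325 (array([ 560. , -365.2]), array([52.3, 51.4]), 62.2) z 0.0682
orange [ 0.553 -0.351  0.068] 0.003 1392 (array([ 552.2, -351.7]), array([163.7, 166.4]), 44.0) z 0.0148
  white 0.05 34 [ 0.5385 -0.3546]
  white 0.005 42 [ 0.5274 -0.3481]
green [0.615 0.197 0.05 ] 0.055 295 (array([621.4, 201.2]), array([50.9, 50.2]), 73.9) z 0.0685
green [0.615 0.197 0.05 ] 0.003 1322 (array([615., 196.]), array([163.9, 167.4]), 19.6) z 0.018
  white 0.05 32 [0.5994 0.2091]
  white 0.005 38 [0.5884 0.2142]
purple [ 0.65  -0.009  0.026] 0.055 287 (array([653.4,  -6.5]), array([50. , 51.4]), 68.7) z 0.0683
purple [ 0.65  -0.009  0.026] 0.003 1294 (array([650.7,  -8.7]), array([166.6, 164.7]), 72.8) z 0.0176
  white 0.05 46 [ 0.6744 -0.0139]
  white 0.005 2 [ 0.6858 -0.0055]
brown [0.683 0.319 0.065] 0.055 315 (array([693.2, 329.6]), array([51.8, 50.2]), 76.5) z 0.0679
black [ 0.617 -0.135  0.024] 0.055 296 (array([ 618.3, -136.2]), array([55. , 50.7]), 29.6) z 0.0686
yellow [0.432 0.195 0.049] 0.04 370 (array([430.8, 198.8]), array([49.9, 50.8]), 22.7) z 0.0491
yellow [0.432 0.195 0.049] 0.003 1445 (array([431.8, 195. ]), array([164.7, 168.2]), 83.7) z 0.0075
spindle [0.45  0.025 0.1  ] 0.006 1419 (array([450.4,  25.7]), array([162.3, 160.7]), 62.8) z 0.0126
spindle [0.45  0.025 0.1  ] 0.06 67 (array([449. ,  22.6]), array([20.5, 25.6]), 88.5) z 0.0833
bright [ 0.414 -0.183  0.05 ] 0.04 367 (array([ 412.8, -188.7]), array([50.9, 49.8]), 83.4) z 0.0493
bright [ 0.414 -0.183  0.05 ] 0.003 1448 (array([ 413. , -184.5]), array([166.2, 166.2]), 10.5) z 0.0074
brass 69 [0.48892742 0.04012662]
```

View pics/crops.png

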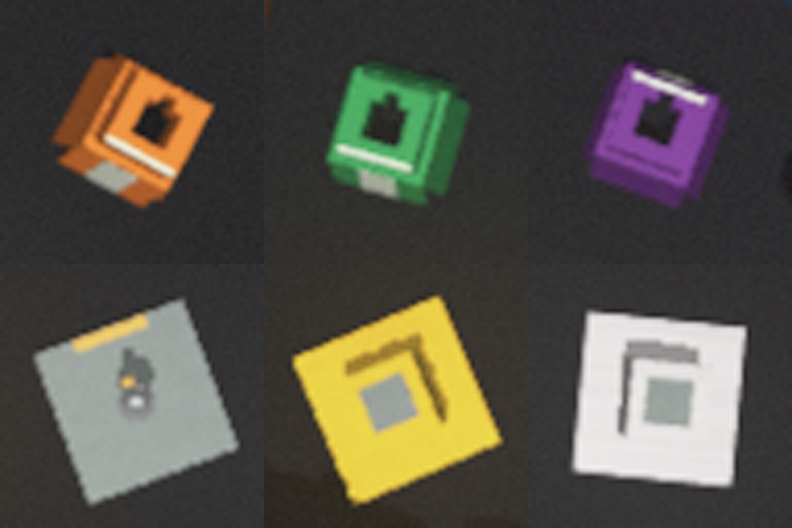

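```bash
cat >> h.py <<'E'
def go(x,y,z,yaw):
    o=env.get_obs();p=o['tool_pos'];Rt=R.from_euler('xyz',o['tool_rot'],degrees=True)
    s=Rt.inv().apply(np.array([x,y,z])-p)/.04
    t=-((yaw-o['tool_rot'][2]+180)%360-180)/10
    print('t',round(o['time_s'],2),'pos',p.round(4),'yaw',o['tool_rot'].round(1),'w',round(o['grip_width'],4),'F',o['force'].round(1),'q7',o['qpos'][6].round())
    print('MOVE',s.round(2),'turn',round(t,2))
E
python3 - <<'E'
from h import *
z=np.load('/tmp/top0.npz');im,W=z['im'],z['W']
hsv=cv2.cvtColor(im,cv2.COLOR_RGB2HSV);v=hsv[...,2]
def plate(c,mask,h):
    m=mask&(np.hypot(W[...,0]-c[0],W[...,1]-c[1])<.1)
    n,l,st,ce=cv2.connectedComponentsWithStats(m.astype(np.uint8)); i=1+st[1:,4].argmax()
    cm=cv2.findContours((l==i).astype(np.uint8),0,2)[0][0]
    (cc,s,a)=cv2.minAreaRect(cm)
    # cast ray of corners to plane
    mm=env.camera_model('top');Rm=cv2.Rodrigues(mm['rvec'])[0];K=mm['K']
    def cast(q):
        d=Rm.T@np.linalg.inv(K)@np.array([*q,1]);o=-Rm.T@mm['tvec'];return (o+d*(h-o[2])/d[2])[:2]
    b=np.array([cast(q) for q in cv2.boxPoints((cc,s,a))])
    e=b[1]-b[0];print(cast(cc).round(4),np.linalg.norm(e).round(4),np.degrees(np.arctan2(e[1],e[0]))%90)
plate((.45,.025),v>80,.012)
plate((.432,.195),v>90,.008)
plate((.413,-.186),v>100,.008)
go(.45,.025,.2,200)
E
```

```text
[0.4449 0.0242] 0.1058 19.823243163274086
[0.4292 0.2005] 0.1066 22.541228284501187
[ 0.4113 -0.1875] 0.1058 83.21758360201189
t 0.1 pos [0.2653 0.5928 0.1828] yaw [-179.9    0.   155.9] w 0.0867 F [-0.6 -0.3 -0.5] q7 -3.0
MOVE [-10.01 -11.07  -0.41] turn -4.41
```

Call:
{"fn": "drive_tool", "kwargs": {
  "moves": [-10.1, -11, -0.5, -4.4, 87, -10.1, -11, -0.5, -4.4, 87, -10.1, -11, -0.5, -4.4, 87, -10.1, -11, -0.5, -4.4, 87, -10.1, -11, -0.5, -4.4, 87]
}}

```text
time_s: 0.72
tool_pos: [0.3632, 0.3, 0.1939]
tool_rot: [180.0, 0.0, -160.0]
force: [1.0, -0.4, 0.8]
grip_width: 0.0871
grasp_force: 0.0
```

```bash
python3 -c "
from h import *
go(.445,.024,.2,200)"
```

```text
t 0.72 pos [0.3632 0.3    0.1939] yaw [ 180.    0. -160.] w 0.0871 F [ 1.  -0.4  0.8] q7 67.0
MOVE [ 0.44 -7.18 -0.15] turn 0.0
```

Call:
{"fn": "drive_tool", "kwargs": {
  "moves": [0.45, -7.2, -0.15, 0, 87, 0.45, -7.2, -0.15, 0, 87, 0.45, -7.2, -0.15, 0, 87, 0.45, -7.2, -0.15, 0, 87, 0.45, -7.2, -0.15, 0, 87]
}}

```text
time_s: 1.35
tool_pos: [0.4442, 0.0217, 0.2001]
tool_rot: [180.0, 0.0, -160.3]
force: [1.0, 1.5, -0.2]
grip_width: 0.087
grasp_force: 0.0
```

```bash
cat >> h.py <<'E'
def wcast(px,h,o):
    m=env.camera_model('wrist');K=np.array(m['K']);T=np.array(m['tool_from_camera'])
    px=np.atleast_2d(px).astype(float)
    D=np.ones((4,1));x=(px-K[:2,2])/[K[0,0],K[1,1]];th=np.linalg.norm(x,axis=1)
    d=np.c_[x*(np.sin(th)/np.maximum(th,1e-9))[:,None],np.cos(th)]
    Rt=R.from_euler('xyz',o['tool_rot'],degrees=True).as_matrix()
    org=Rt@T[:3,3]+o['tool_pos'];dw=d@(Rt@T[:3,:3]).T
    return (org+dw*((h-org[2])/dw[:,2])[:,None])[:,:2]
def wshot(n):
    o=env.get_obs();im,d=env.read_camera('wrist');save(n,im);return o,im,d
def fit(mask,h,o):
    n,l,st,ce=cv2.connectedComponentsWithStats(mask.astype(np.uint8)); i=1+st[1:,4].argmax()
    cm=max(cv2.findContours((l==i).astype(np.uint8),0,1)[0],key=len)[:,0]
    w=wcast(cm,h,o);c,s,a=cv2.minAreaRect((w*1000).astype(np.float32))
    print('fit px',ce[i].round(),'c',np.round(c,1),'s',np.round(s,1),'a',round(a%90,1));return c,a
E
python3 -c "
from h import *
o,im,d=wshot('w1');go(.445,.024,.2,200)
np.savez('/tmp/w1.npz',im=im,d=d)"
```

```text
t 1.4 pos [0.4453 0.0167 0.2003] yaw [-179.8    0.  -160.6] w 0.0869 F [ 1.  -5.2  0.5] q7 100.0
MOVE [-0.05  0.17  0.01] turn -0.06
```

View pics/w1.png

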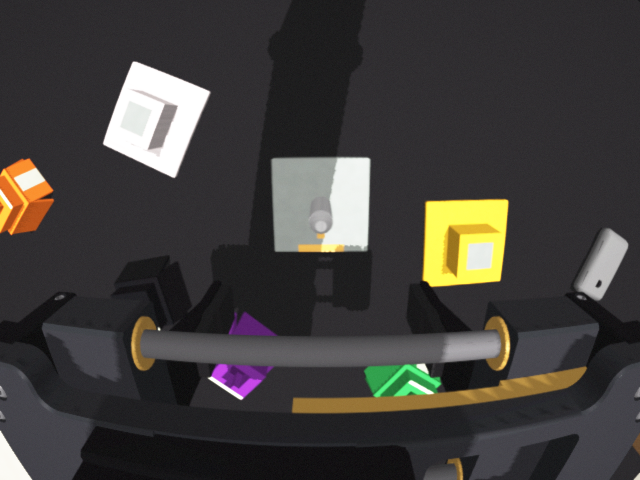

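The wrist view shows the spindle plate at (320,205), the bright stand at (157,118) and the yellow stand at (466,242). The arm was still settling, so I'll re-measure from a second shot.

```bash
cat >> h.py <<'E'
def stands(o,im):
    hsv=cv2.cvtColor(im,cv2.COLOR_RGB2HSV);v=hsv[...,2]
    u=np.arange(640)[None]+0*v; r=np.arange(480)[:,None]+0*v.astype(int)
    return hsv,v,u,r
E
python3 - <<'E'
from h import *
for k in range(3): env.read_camera('wrist')
o,im,d=wshot('w2');go(.445,.024,.2,200)
hsv,v,u,r=stands(o,im)
fit((v>75)&(abs(u-320)<80)&(r>130)&(r<258),.012,o)
fit((v>90)&(u>400)&(u<540)&(r>180)&(r<295)&(hsv[...,1]>120),.008,o)
fit((v>60)&(u>90)&(u<225)&(r<190),.008,o)
# cone tip and tops
print('tip',wcast([320,226],.092,o))
y=(hsv[...,1]<80)&(v>90)&(u>450)&(u<510)&(r>225)&(r<285);fit(y,.048,o)
# base z check by depth on plate
E
```

```text
t 1.6 pos [0.4436 0.026  0.1998] yaw [ 180.    -0.  -160.1] w 0.087 F [ 0.3  1.  -0.1] q7 100.0
MOVE [-0.01 -0.06 -0.  ] turn -0.01
fit px [318. 203.] c [445.9  24.6] s [104.9 104.4] a 20.1
fit px [460. 239.] c [430.4 200.1] s [106.7 106.4] a 22.7
fit px [153. 117.] c [ 413.1 -186.3] s [107.9 106.7] a 83.6
tip [[0.44640495 0.02675358]]
fit px [477. 256.] c [431.  201.2] s [29.9 30.1] a 22.6
```

```bash
python3 -c "
from h import *
go(.560,-.365,.2,152.5)"
```

```text
t 1.6 pos [0.4436 0.026  0.1998] yaw [ 180.    -0.  -160.1] w 0.087 F [ 0.3  1.  -0.1] q7 100.0
MOVE [ 6.000e-01 -1.018e+01 -1.000e-02] turn 4.74
```

Call:
{"fn": "drive_tool", "kwargs": {
  "moves": [0.6, -10.2, 0, 4.7, 87, 0.6, -10.2, 0, 4.7, 87, 0.6, -10.2, 0, 4.7, 87, 0.6, -10.2, 0, 4.7, 87, 0.6, -10.2, 0, 4.7, 87]
}}

```text
time_s: 2.22
tool_pos: [0.5346, -0.2736, 0.1998]
tool_rot: [179.9, -0.0, 153.0]
force: [0.2, 0.6, 0.7]
grip_width: 0.0871
grasp_force: 0.0
```

```bash
python3 -c "
from h import *
go(.560,-.365,.2,152.5)"
```

```text
t 2.23 pos [ 0.5346 -0.2736  0.1998] yaw [179.9  -0.  153. ] w 0.0871 F [0.2 0.6 0.7] q7 95.0
MOVE [-1.6  -1.75 -0.01] turn 0.05
```

Call:
{"fn": "drive_tool", "kwargs": {
  "moves": [-1.6, -1.75, 0, 0, 87, -1.6, -1.75, 0, 0, 87, -1.6, -1.75, 0, 0, 87, -1.6, -1.75, 0, 0, 87]
}}

```text
time_s: 2.72
tool_pos: [0.5589, -0.3635, 0.1993]
tool_rot: [179.9, -0.1, 153.0]
force: [0.0, 0.2, 0.8]
grip_width: 0.087
grasp_force: 0.0
```

```bash
cat >> h.py <<'E'
def carrier(n,hue,h=.068,dh=6,s=100):
    "hub-top contour from wrist: coloured pixels whose depth puts them near height h"
    o,im,d=wshot(n);m=env.camera_model('wrist');K=m['K'];T=m['tool_from_camera']
    v,u=np.mgrid[:480,:640];x=np.stack([(u-K[0,2])/K[0,0],(v-K[1,2])/K[1,1]],-1);th=np.linalg.norm(x,axis=-1)+1e-9
    P=np.concatenate([x*(np.tan(th)/th)[...,None],np.ones((480,640,1))],-1)*d[...,None]
    W=(P@T[:3,:3].T+T[:3,3])@R.from_euler('xyz',o['tool_rot'],degrees=True).as_matrix().T+o['tool_pos']
    hsv=cv2.cvtColor(im,cv2.COLOR_RGB2HSV)
    near=np.hypot(W[...,0]-o['tool_pos'][0],W[...,1]-o['tool_pos'][1])<.08
    col=(abs(hsv[...,0].astype(int)-hue)<dh)&(hsv[...,1]>s)
    wh=(hsv[...,1]<70)&(hsv[...,2]>130)
    top=(abs(W[...,2]-h)<.009)&near&(col|wh)&(v<330)
    top=cv2.morphologyEx(top.astype(np.uint8),cv2.MORPH_OPEN,np.ones((3,3)))
    print('z top',np.median(W[top>0][:,2]).round(4));c,a=fit(top,h,o)
    st=(top>0)&wh; 
    w=wcast(np.argwhere(st)[:,::-1],h,o) if st.sum() else np.zeros((1,2))
    q=w.mean(0)*1000-c; print('stripe dir',np.degrees(np.arctan2(q[1],q[0])).round(1),'n',st.sum())
E
python3 - <<'E'
from h import *
for k in range(2): env.read_camera('wrist')
carrier('w3',13,dh=10)
go(.560,-.365,.2,152.5)
E
```

```text
z top 0.0681
fit px [320. 194.] c [ 540.1 -352.5] s [49.3  6.9] a 60.3
stripe dir -18.2 n 325
t 2.88 pos [ 0.5589 -0.3637  0.2002] yaw [179.9   0.  153.1] w 0.0867 F [-0.   0.1  0.2] q7 105.0
MOVE [-0.04 -0.02  0.01] turn 0.06
```

View pics/w3.png

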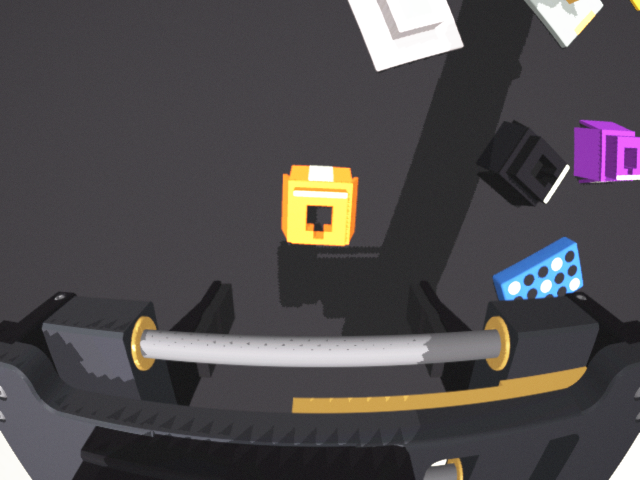

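Wrist view: the orange carrier is at (320,205), with its stripe at the top edge (320,193) and its slot below the bore at (320,230). This is the orange one, stripe opposite the slot.

```bash
python3 - <<'E'
from h import *
sub=cv2.cvtColor(cv2.imread('pics/w3.png')[205:212,295:300],cv2.COLOR_BGR2HSV).reshape(-1,3)
print(np.median(sub,0))
carrier('w4',18,dh=16)
go(.560,-.365,.2,152)
E
```

```text
[ 29. 139. 255.]
z top 0.0679
fit px [319. 217.] c [ 559.6 -363.6] s [50.9 51.6] a 60.6
stripe dir 150.4 n 312
t 2.92 pos [ 0.5587 -0.3641  0.2003] yaw [179.9   0.  153. ] w 0.0866 F [-0.8  0.1  0.2] q7 105.0
MOVE [-0.04 -0.01  0.01] turn 0.1
```

```bash
python3 -c "
from h import *
go(.5596,-.3636,.051,150.6)"
```

```text
t 2.92 pos [ 0.5587 -0.3641  0.2003] yaw [179.9   0.  153. ] w 0.0866 F [-0.8  0.1  0.2] q7 105.0
MOVE [-0.01  0.01  3.73] turn 0.24
```

Call:
{"fn": "drive_tool", "kwargs": {
  "moves": [0, 0, 1.5, 0.24, 87, 0, 0, 3, 0.24, 87, 0, 0, 3.5, 0.24, 87, 0, 0, 3.73, 0.24, 87, 0, 0, 3.73, 0.24, 87],
  "squeeze": 25
}}

```text
time_s: 3.55
tool_pos: [0.559, -0.3666, 0.0525]
tool_rot: [180.0, 0.1, 150.5]
force: [-0.8, 0.2, 1.2]
grip_width: 0.087
grasp_force: 0.0
```

Call:
{"fn": "drive_tool", "kwargs": {
  "moves": [0, 0, 0, 0, 45, 0, 0, 0, 0, 45, 0, 0, 0, 0, 45, 0, 0, 0, 0, 45, 0, 0, 0, 0, 45]
}}

```text
time_s: 4.18
tool_pos: [0.558, -0.366, 0.0509]
tool_rot: [180.0, 0.0, 150.5]
force: [0.2, 0.7, 0.1]
grip_width: 0.0482
grasp_force: 0.0
```

```bash
python3 -c "
from h import *
go(.4459,.0246,.2,200.1)"
```

```text
t 4.17 pos [ 0.558  -0.366   0.0509] yaw [180.    0.  150.5] w 0.0482 F [0.2 0.7 0.1] q7 106.0
MOVE [ 7.25  7.12 -3.73] turn -4.96
```

Call:
{"fn": "drive_tool", "kwargs": {
  "moves": [0, 0, 0, 0, 30, 0, 0, 0, 0, 30, 0, 0, 0, 0, 30]
}}

```text
time_s: 4.55
tool_pos: [0.558, -0.3661, 0.0509]
tool_rot: [180.0, -0.0, 150.5]
force: [-0.3, -0.2, -0.4]
grip_width: 0.0314
grasp_force: 0.0
```

```bash
python3 -c "
from h import *
go(.4459,.0246,.2,200.1)
wshot('w5')"
```

```text
t 4.55 pos [ 0.558  -0.3661  0.0509] yaw [180.   -0.  150.5] w 0.0314 F [-0.3 -0.2 -0.4] q7 106.0
MOVE [ 7.25  7.12 -3.73] turn -4.96
```

View pics/w5.png

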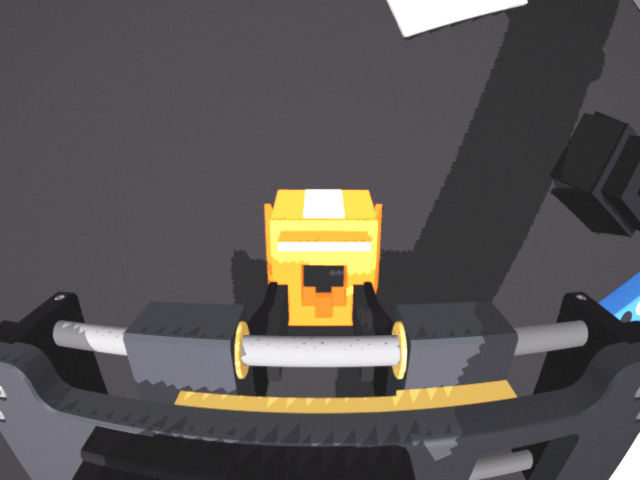

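The fingers at (275,295) and (365,295) seem to sit over the hub at (323,270) instead of beside it. I'll check the depth.

```bash
python3 - <<'E'
from h import *
o,im,d=wshot('w6')
for r in (250,270,290,300,310,320): print(r,[(u,round(float(d[r,u]),3)) for u in range(255,390,8)])
save('w6c',cv2.resize(im[180:340,220:420],(800,640),interpolation=cv2.INTER_CUBIC)[:600])
E
```

```text
250 [(255, 0.267), (263, 0.268), (271, 0.219), (279, 0.193), (287, 0.195), (295, 0.194), (303, 0.195), (311, 0.195), (319, 0.195), (327, 0.195), (335, 0.194), (343, 0.194), (351, 0.195), (359, 0.194), (367, 0.195), (375, 0.218), (383, 0.267)]
270 [(255, 0.272), (263, 0.271), (271, 0.237), (279, 0.198), (287, 0.198), (295, 0.198), (303, 0.271), (311, 0.27), (319, 0.273), (327, 0.272), (335, 0.271), (343, 0.271), (351, 0.198), (359, 0.197), (367, 0.198), (375, 0.243), (383, 0.272)]
290 [(255, 0.276), (263, 0.276), (271, 0.166), (279, 0.17), (287, 0.173), (295, 0.201), (303, 0.223), (311, 0.224), (319, 0.276), (327, 0.276), (335, 0.224), (343, 0.224), (351, 0.202), (359, 0.17), (367, 0.168), (375, 0.257), (383, 0.276)]
300 [(255, 0.279), (263, 0.28), (271, 0.158), (279, 0.162), (287, 0.172), (295, 0.204), (303, 0.211), (311, 0.212), (319, 0.229), (327, 0.227), (335, 0.213), (343, 0.212), (351, 0.203), (359, 0.161), (367, 0.158), (375, 0.157), (383, 0.278)]
310 [(255, 0.281), (263, 0.149), (271, 0.153), (279, 0.152), (287, 0.173), (295, 0.206), (303, 0.206), (311, 0.207), (319, 0.215), (327, 0.214), (335, 0.205), (343, 0.206), (351, 0.206), (359, 0.152), (367, 0.153), (375, 0.15), (383, 0.281)]
320 [(255, 0.14), (263, 0.14), (271, 0.143), (279, 0.144), (287, 0.167), (295, 0.207), (303, 0.208), (311, 0.207), (319, 0.207), (327, 0.208), (335, 0.207), (343, 0.208), (351, 0.178), (359, 0.15), (367, 0.145), (375, 0.141), (383, 0.141)]
```

View pics/w6c.png

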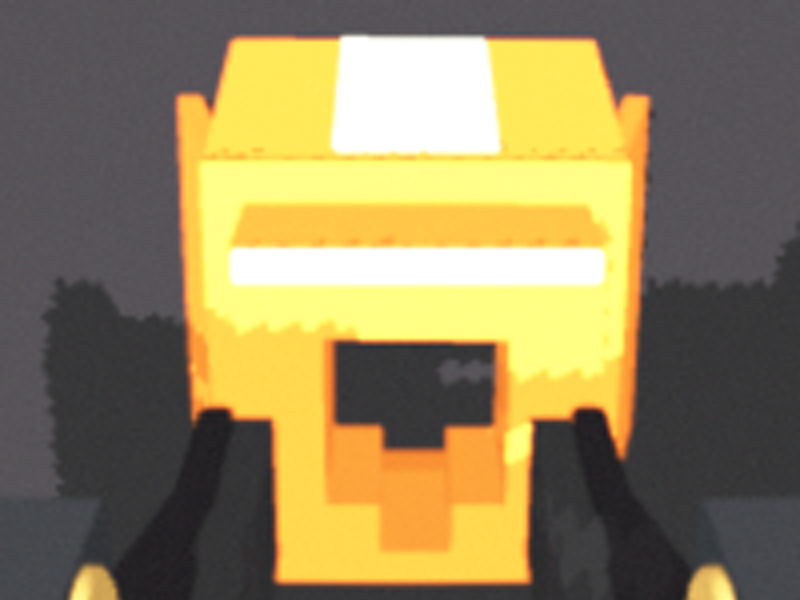

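The fingertips really end about 40 mm behind the stated TCP: their depth is 0.173, against 0.200 for the hub top. I'll open, go about 38 mm lower and close gently.

Call:
{"fn": "drive_tool", "kwargs": {
  "moves": [0, 0, 0, 0, 87, 0, 0, 0, 0, 87, 0, 0, 0, 0, 87, 0, 0, 0, 0, 87, 0, 0, 0.3, 0, 87]
}}

```text
time_s: 5.28
tool_pos: [0.5588, -0.3666, 0.0395]
tool_rot: [180.0, 0.1, 150.5]
force: [-0.9, -0.3, -0.0]
grip_width: 0.0725
grasp_force: 0.0
```

Call:
{"fn": "drive_tool", "kwargs": {
  "moves": [0, 0, 0.2, 0, 87, 0, 0, 0.4, 0, 87, 0, 0, 0.63, 0, 87, 0, 0, 0.63, 0, 60, 0, 0, 0.63, 0, 45]
}}

```text
time_s: 5.9
tool_pos: [0.5582, -0.3662, 0.0139]
tool_rot: [-180.0, 0.0, 150.5]
force: [-0.6, -0.9, 0.2]
grip_width: 0.0744
grasp_force: 0.0
```

Call:
{"fn": "drive_tool", "kwargs": {
  "moves": [0, 0, 0, 0, 45, 0, 0, 0, 0, 45, 0, 0, 0, 0, 45, 0, 0, 0, 0, 45]
}}

```text
time_s: 6.4
tool_pos: [0.5585, -0.3657, 0.014]
tool_rot: [180.0, 0.0, 150.5]
force: [-0.3, 0.8, 0.8]
grip_width: 0.0495
grasp_force: 25.0
```

```bash
python3 - <<'E'
from h import *
go(.4459,.0246,.2,200.1)
o,im,d=wshot('w7')
save('w7c',cv2.resize(im[180:340,220:420],(800,640),interpolation=cv2.INTER_CUBIC)[:600])
E
```

```text
t 6.4 pos [ 0.5585 -0.3657  0.014 ] yaw [180.    0.  150.5] w 0.0495 F [-0.3  0.8  0.8] q7 107.0
MOVE [ 7.25  7.11 -4.65] turn -4.96
```

View pics/w7c.png

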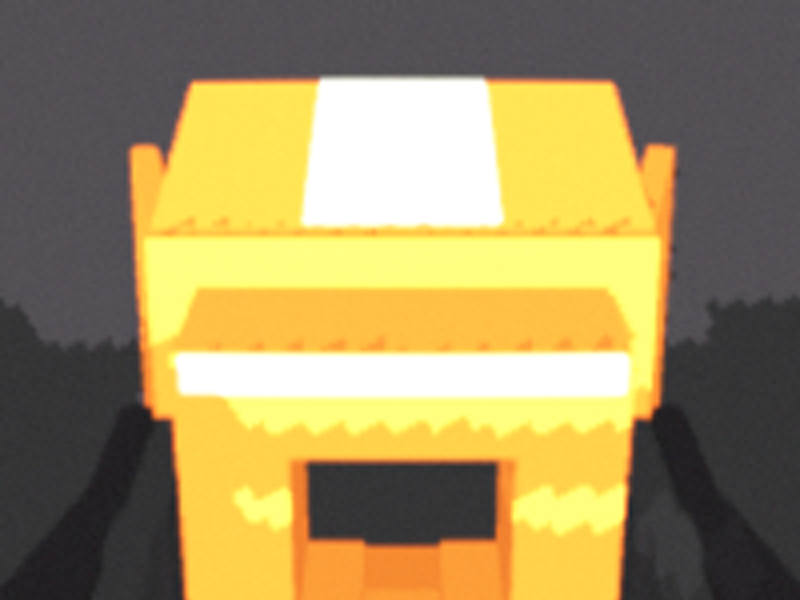

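Orange is gripped with 25 N at width 49.5 mm, with its slot facing away from the camera. Lift, then carry it to the spindle.

Call:
{"fn": "drive_tool", "kwargs": {
  "moves": [0, 0, -1.5, 0, 45, 0, 0, -3, 0, 45, 0, 0, -3.5, 0, 45, 3.2, 3.1, -3.5, -2, 45, 5, 4.9, -3.5, -4, 45]
}}

```text
time_s: 7.08
tool_pos: [0.5214, -0.2447, 0.1517]
tool_rot: [-180.0, -0.2, 172.2]
force: [0.5, 1.2, -2.6]
grip_width: 0.0499
grasp_force: 25.0
```

```bash
python3 -c "
from h import *
go(.4459,.0246,.152,200.1)"
```

```text
t 7.08 pos [ 0.5214 -0.2447  0.1517] yaw [-180.    -0.2  172.2] w 0.0499 F [ 0.5  1.2 -2.6] q7 112.0
MOVE [ 2.78  6.42 -0.  ] turn -2.79
```

Call:
{"fn": "drive_tool", "kwargs": {
  "moves": [2.8, 6.4, 0, -2.8, 45, 2.8, 6.4, 0, -2.8, 45, 2.8, 6.4, 0, -2.8, 45, 2.8, 6.4, 0, -2.8, 45, 2.8, 6.4, 0, -2.8, 45]
}}

```text
time_s: 7.7
tool_pos: [0.4455, 0.0267, 0.1521]
tool_rot: [179.9, -0.1, -159.7]
force: [1.2, -1.1, -2.5]
grip_width: 0.05
grasp_force: 25.0
```

Call:
{"fn": "drive_tool", "kwargs": {
  "moves": [0, 0, 0, 0, 45, 0, 0, 0, 0, 45, 0, 0, 0, 0, 45]
}}

```text
time_s: 8.07
tool_pos: [0.4479, 0.0217, 0.1532]
tool_rot: [-180.0, -0.1, -160.2]
force: [-0.1, -0.8, -2.8]
grip_width: 0.0496
grasp_force: 25.0
```

```bash
python3 -c "
from h import *
go(.4459,.0246,.152,200.1)"
```

```text
t 8.07 pos [0.4479 0.0217 0.1532] yaw [-1.800e+02 -1.000e-01 -1.602e+02] w 0.0496 F [-0.1 -0.8 -2.8] q7 101.0
MOVE [0.02 0.09 0.03] turn -0.03
```

Call:
{"fn": "drive_tool", "kwargs": {
  "moves": [0, 0.1, 0, 0, 45, 0, 0.1, 1, 0, 45, 0, 0.1, 1.8, 0, 45, 0, 0.1, 2, 0, 45, 0, 0.1, 2, 0, 45]
}}

```text
time_s: 8.7
tool_pos: [0.4468, 0.0268, 0.074]
tool_rot: [-180.0, -0.0, -160.0]
force: [0.2, -0.2, -1.7]
grip_width: 0.0494
grasp_force: 25.0
```

```bash
python3 - <<'E'
from h import *
go(.4459,.0246,.026,200.1)
o,im,d=wshot('w8')
save('w8c',cv2.resize(im[180:340,220:420],(800,640),interpolation=cv2.INTER_CUBIC)[:600])
E
```

```text
t 8.7 pos [0.4468 0.0268 0.074 ] yaw [-180.   -0. -160.] w 0.0494 F [ 0.2 -0.2 -1.7] q7 102.0
MOVE [ 0.04 -0.04  1.2 ] turn -0.01
```

View pics/w8c.png

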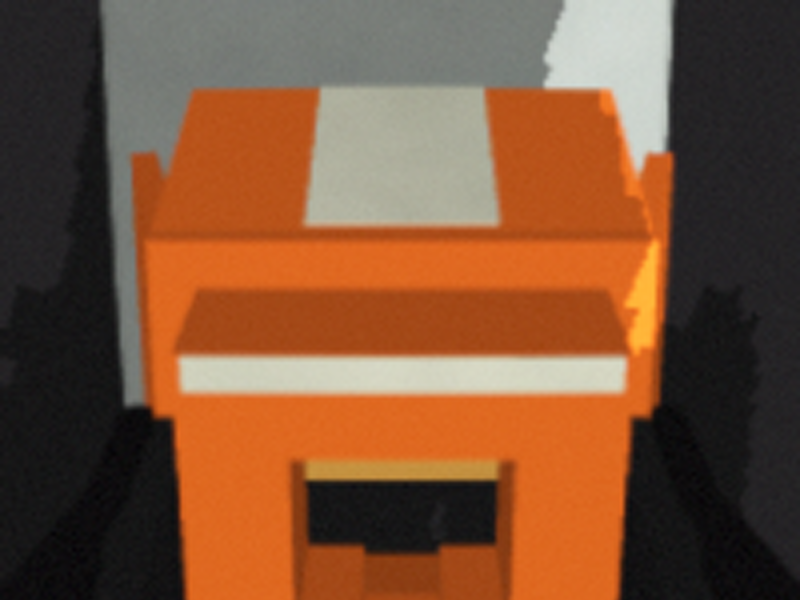

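View at z 0.074: the carrier is centred at crop column 403 and the spindle plate at about 390, so it needs 1.6 mm sideways, which agrees with the numbers. Descend in small steps.

Call:
{"fn": "drive_tool", "kwargs": {
  "moves": [0.04, -0.04, 0, 0, 45, 0.04, -0.04, 0.2, 0, 45, 0.04, -0.04, 0.4, 0, 45, 0.04, -0.04, 0.55, 0, 45, 0.04, -0.04, 0.55, 0, 45]
}}

```text
time_s: 9.38
tool_pos: [0.445, 0.0248, 0.051]
tool_rot: [180.0, -0.1, -160.0]
force: [-0.1, 0.7, -2.2]
grip_width: 0.0499
grasp_force: 25.0
```

```bash
python3 -c "
from h import *
go(.4459,.0246,.026,200.1)"
```

```text
t 9.38 pos [0.445  0.0248 0.051 ] yaw [ 1.8e+02 -1.0e-01 -1.6e+02] w 0.0499 F [-0.1  0.7 -2.2] q7 103.0
MOVE [-0.02 -0.01  0.62] turn -0.01
```

Call:
{"fn": "drive_tool", "kwargs": {
  "moves": [-0.02, -0.01, 0.15, 0, 45, -0.02, -0.01, 0.3, 0, 45, -0.02, -0.01, 0.3, 0, 45]
}}

```text
time_s: 9.75
tool_pos: [0.4461, 0.0247, 0.0391]
tool_rot: [180.0, -0.1, -160.0]
force: [-0.9, 0.0, -3.8]
grip_width: 0.0499
grasp_force: 25.0
```

Call:
{"fn": "drive_tool", "kwargs": {
  "moves": [0, 0, 0.1, 0, 45, 0, 0, 0.2, 0, 45, 0, 0, 0.3, 0, 45, 0, 0, 0.3, 0, 45]
}}

```text
time_s: 10.25
tool_pos: [0.4461, 0.0247, 0.0272]
tool_rot: [180.0, -0.0, -160.0]
force: [-3.2, -0.8, -4.0]
grip_width: 0.0499
grasp_force: 25.0
```

Call:
{"fn": "drive_tool", "kwargs": {
  "moves": [0, 0, 0, 0, 62, 0, 0, 0, 0, 62, 0, 0, 0, 0, 62, 0, 0, 0, 0, 62, 0, 0, 0, 0, 62]
}}

```text
time_s: 10.88
tool_pos: [0.4467, 0.0248, 0.0278]
tool_rot: [-180.0, 0.0, -160.0]
force: [1.1, -0.2, 0.4]
grip_width: 0.0623
grasp_force: 0.0
```

Call:
{"fn": "drive_tool", "kwargs": {
  "moves": [0, 0, 0, 0, 62, 0, 0, 0, 0, 62, 0, 0, 0, 0, 62, 0, 0, 0, 0, 62, 0, 0, 0, 0, 62]
}}

```text
time_s: 11.5
tool_pos: [0.4465, 0.0248, 0.0277]
tool_rot: [180.0, 0.0, -160.0]
force: [-0.2, -0.2, -0.1]
grip_width: 0.0622
grasp_force: 0.0
```

```bash
python3 - <<'E'
from h import *
carrier('w9',14,h=.08,dh=16)
go(.4459,.0246,.026,200.1)
E
```

```text
z top 0.0798
fit px [320. 290.] c [437.3  22.4] s [35.2 50.2] a 20.0
stripe dir -148.9 n 1686
t 11.55 pos [0.4466 0.0248 0.0277] yaw [-180.    0. -160.] w 0.062 F [-0.3  0.7  0.7] q7 104.0
MOVE [0.02 0.   0.04] turn -0.01
```

Orange is home (hub top at 0.0798). Regrip, lift, and move to the yellow stand.

Call:
{"fn": "drive_tool", "kwargs": {
  "moves": [0, 0, 0, 0, 45, 0, 0, 0, 0, 45, 0, 0, 0, 0, 45, 0, 0, 0, 0, 45]
}}

```text
time_s: 12.05
tool_pos: [0.4466, 0.0248, 0.0277]
tool_rot: [180.0, 0.0, -160.0]
force: [0.3, -0.8, 0.2]
grip_width: 0.0497
grasp_force: 25.0
```

Call:
{"fn": "drive_tool", "kwargs": {
  "moves": [0, 0, -0.5, 0, 45, 0, 0, -1.5, 0, 45, 0, 0, -2.6, 0, 45, 0, 0, -3, 0, 45, 0, 0, -3, 0, 45]
}}

```text
time_s: 12.68
tool_pos: [0.4468, 0.0249, 0.1477]
tool_rot: [180.0, 0.1, -160.0]
force: [0.3, 0.1, -3.3]
grip_width: 0.0498
grasp_force: 25.0
```

```bash
python3 -c "
from h import *
go(.4305,.2003,.148,202.7)"
```

```text
t 12.68 pos [0.4468 0.0249 0.1477] yaw [ 1.8e+02  1.0e-01 -1.6e+02] w 0.0498 F [ 0.3  0.1 -3.3] q7 101.0
MOVE [-1.12  4.26 -0.01] turn -0.27
```

Call:
{"fn": "drive_tool", "kwargs": {
  "moves": [-1.1, 4.25, 0, -0.27, 45, -1.1, 4.25, 0, -0.27, 45, -1.1, 4.25, 0, -0.27, 45, -1.1, 4.25, 0.8, -0.27, 45, -1.1, 4.25, 1.5, -0.27, 45]
}}

```text
time_s: 13.3
tool_pos: [0.4278, 0.1993, 0.0841]
tool_rot: [-179.9, -0.3, -157.2]
force: [0.5, -0.3, -3.0]
grip_width: 0.0495
grasp_force: 25.0
```

Call:
{"fn": "drive_tool", "kwargs": {
  "moves": [0, 0, 0, 0, 45, 0, 0, 0, 0, 45, 0, 0, 0, 0, 45]
}}

```text
time_s: 13.68
tool_pos: [0.4307, 0.1998, 0.0887]
tool_rot: [180.0, 0.1, -157.3]
force: [0.0, 0.1, -1.7]
grip_width: 0.0497
grasp_force: 25.0
```

```bash
python3 -c "
from h import *
go(.4305,.2003,.0245,202.7)"
```

```text
t 13.68 pos [0.4307 0.1998 0.0887] yaw [ 1.800e+02  1.000e-01 -1.573e+02] w 0.0497 F [ 0.   0.1 -1.7] q7 85.0
MOVE [0.   0.01 1.61] turn -0.0
```

Call:
{"fn": "drive_tool", "kwargs": {
  "moves": [0, 0.01, 0.5, 0, 45, 0, 0.01, 0.9, 0, 45, 0, 0.01, 1.2, 0, 45, 0, 0.01, 1.45, 0, 45, 0, 0.01, 1.45, 0, 45]
}}

```text
time_s: 14.3
tool_pos: [0.4291, 0.1996, 0.029]
tool_rot: [-180.0, -0.1, -157.3]
force: [-0.6, 0.0, -1.9]
grip_width: 0.0497
grasp_force: 25.0
```

Call:
{"fn": "drive_tool", "kwargs": {
  "moves": [0, 0, 0.06, 0, 45, 0, 0, 0.12, 0, 45, 0, 0, 0.12, 0, 45]
}}

```text
time_s: 14.68
tool_pos: [0.4297, 0.2, 0.025]
tool_rot: [180.0, 0.0, -157.3]
force: [-0.4, -0.7, -3.1]
grip_width: 0.0498
grasp_force: 25.0
```

Call:
{"fn": "drive_tool", "kwargs": {
  "moves": [0, 0, 0, 0, 70, 0, 0, 0, 0, 75, 0, 0, 0, 0, 75, 0, 0, 0, 0, 75, 0, 0, -0.5, 0, 75]
}}

```text
time_s: 15.3
tool_pos: [0.4283, 0.1992, 0.0439]
tool_rot: [-180.0, -0.2, -157.3]
force: [-0.3, -0.5, -0.1]
grip_width: 0.0745
grasp_force: 0.0
```

Call:
{"fn": "drive_tool", "kwargs": {
  "moves": [0, 0, -1.5, 0, 87, 0, 0, -3, 0, 87, 0, 0, -3.8, 0, 87, 0, 0, -3.8, 0, 87]
}}

```text
time_s: 15.8
tool_pos: [0.4315, 0.2009, 0.2]
tool_rot: [179.9, 0.4, -157.3]
force: [-0.7, 0.7, 0.1]
grip_width: 0.087
grasp_force: 0.0
```

```bash
python3 - <<'E'
from h import *
for k in range(2): env.read_camera('wrist')
carrier('w10',18,h=.076,dh=16)
im,d,W=cloud('top');save('top1',im)
hsv=cv2.cvtColor(im,cv2.COLOR_RGB2HSV)
for n,c in(('green',(.621,.201)),('purple',(.653,-.0065))):
    p,m=rect(W,np.ones((480,640),bool),.055,.08,c,.06);print(n,mar(p) if len(p)>9 else None)
go(.6214,.2012,.16,162)
E
```

```text
z top 0.0759
fit px [320. 219.] c [429.6 200.6] s [50.  50.6] a 22.7
stripe dir -157.0 n 273
green (array([620.2, 198.3]), array([57.7, 49.9]), 72.9)
purple (array([653.6,  -6.4]), array([50.2, 50.4]), 68.7)
t 16.0 pos [0.4288 0.1994 0.1954] yaw [-180.    -0.2 -157.3] w 0.087 F [-0.3  0.2 -0.2] q7 84.0
MOVE [-4.46 -1.82  0.87] turn 4.07
```

Orange is nested on the yellow stand (hub top 0.0759). Green next.

Call:
{"fn": "drive_tool", "kwargs": {
  "moves": [-4.4, -1.8, 0, 4.1, 87, -4.4, -1.8, 0, 4.1, 87, -4.4, -1.8, 0, 4.1, 87, -4.4, -1.8, 0, 4.1, 87, -4.4, -1.8, 0, 4.1, 87]
}}

```text
time_s: 16.62
tool_pos: [0.6193, 0.2007, 0.1941]
tool_rot: [-179.8, -0.2, 161.7]
force: [-0.7, 0.1, 0.0]
grip_width: 0.0871
grasp_force: 0.0
```

Call:
{"fn": "drive_tool", "kwargs": {
  "moves": [0, 0, 0, 0, 87, 0, 0, 0, 0, 87]
}}

```text
time_s: 16.88
tool_pos: [0.6192, 0.2017, 0.1975]
tool_rot: [179.9, 0.0, 161.8]
force: [-0.0, 0.5, 0.9]
grip_width: 0.0869
grasp_force: 0.0
```

```bash
python3 - <<'E'
from h import *
for k in range(2): env.read_camera('wrist')
carrier('w11',65,dh=20)
go(.6214,.2012,.014,162)
E
```

```text
z top 0.068
fit px [321. 217.] c [620.9 203.4] s [49.4 51.2] a 72.9
stripe dir 162.3 n 310
t 17.02 pos [0.6195 0.2015 0.1976] yaw [179.9   0.  161.7] w 0.0871 F [ 0.7  0.4 -0.8] q7 56.0
MOVE [-0.04  0.    4.59] turn -0.03
```

Call:
{"fn": "drive_tool", "kwargs": {
  "moves": [-0.02, 0.05, 1.5, -0.12, 87, -0.02, 0.05, 3, -0.12, 87, -0.02, 0.05, 4, -0.12, 87, -0.02, 0.05, 4.57, -0.12, 87, -0.02, 0.05, 4.57, -0.12, 87]
}}

```text
time_s: 17.65
tool_pos: [0.6194, 0.2026, 0.0123]
tool_rot: [-179.9, -0.2, 162.9]
force: [-0.6, 0.9, 0.2]
grip_width: 0.0869
grasp_force: 0.0
```

Call:
{"fn": "drive_tool", "kwargs": {
  "moves": [0, 0, 0, 0, 45, 0, 0, 0, 0, 45, 0, 0, 0, 0, 45, 0, 0, 0, 0, 45, 0, 0, 0, 0, 45]
}}

```text
time_s: 18.27
tool_pos: [0.6213, 0.2029, 0.0145]
tool_rot: [180.0, 0.0, 162.9]
force: [-0.2, -1.0, 1.6]
grip_width: 0.0501
grasp_force: 25.0
```

Call:
{"fn": "drive_tool", "kwargs": {
  "moves": [0, 0, 0, 0, 45, 0, 0, -1.5, 0, 45, 0, 0, -3, 0, 45, 0, 0, -3.4, 0, 45, 0, 0, -3.4, 0, 45]
}}

```text
time_s: 18.9
tool_pos: [0.6214, 0.2031, 0.1504]
tool_rot: [180.0, 0.0, 162.9]
force: [-0.2, -0.3, -3.0]
grip_width: 0.0497
grasp_force: 25.0
```

```bash
python3 -c "
from h import *
go(.4459,.0246,.15,200.1)"
```

```text
t 18.9 pos [0.6214 0.2031 0.1504] yaw [180.    0.  162.9] w 0.0497 F [-0.2 -0.3 -3. ] q7 57.0
MOVE [ 2.88 -5.56  0.  ] turn -3.72
```

Call:
{"fn": "drive_tool", "kwargs": {
  "moves": [2.88, -5.55, 0, -3.72, 45, 2.88, -5.55, 0, -3.72, 45, 2.88, -5.55, 0, -3.72, 45, 2.88, -5.55, 0, -3.72, 45, 2.88, -5.55, 0, -3.72, 45]
}}

```text
time_s: 19.52
tool_pos: [0.4408, 0.0212, 0.147]
tool_rot: [179.9, -0.4, -160.2]
force: [0.0, 1.2, -1.5]
grip_width: 0.0496
grasp_force: 25.0
```

Call:
{"fn": "drive_tool", "kwargs": {
  "moves": [0, 0, 0, 0, 45, 0, 0, 1, 0, 45, 0, 0, 1.9, 0, 45, 0, 0, 1.9, 0, 45]
}}

```text
time_s: 20.02
tool_pos: [0.4431, 0.0252, 0.0708]
tool_rot: [180.0, -0.5, -159.8]
force: [-1.0, -0.3, -2.5]
grip_width: 0.05
grasp_force: 25.0
```

```bash
python3 -c "
from h import *
go(.4461,.0247,.028,200.1)"
```

```text
t 20.02 pos [0.4431 0.0252 0.0708] yaw [ 180.    -0.5 -159.8] w 0.05 F [-1.  -0.3 -2.5] q7 103.0
MOVE [-0.07 -0.04  1.07] turn 0.01
```

Settle before the descent.

Call:
{"fn": "drive_tool", "kwargs": {
  "moves": [0, 0, 0, 0, 45, 0, 0, 0, 0, 45, 0, 0, 0, 0, 45]
}}

```text
time_s: 20.4
tool_pos: [0.4468, 0.025, 0.0752]
tool_rot: [-180.0, 0.1, -159.9]
force: [-0.4, -0.2, -3.1]
grip_width: 0.0499
grasp_force: 25.0
```

```bash
python3 -c "
from h import *
go(.4461,.0247,.028,200.1)"
```

```text
t 20.4 pos [0.4468 0.025  0.0752] yaw [-1.800e+02  1.000e-01 -1.599e+02] w 0.0499 F [-0.4 -0.2 -3.1] q7 103.0
MOVE [ 0.02 -0.    1.18] turn -0.0
```

Call:
{"fn": "drive_tool", "kwargs": {
  "moves": [0.02, 0, 0.2, 0, 45, 0.02, 0, 0.4, 0, 45, 0.02, 0, 0.6, 0, 45, 0.02, 0, 0.6, 0, 45]
}}

```text
time_s: 20.9
tool_pos: [0.4441, 0.0243, 0.0491]
tool_rot: [180.0, -0.1, -159.9]
force: [0.0, -0.9, -2.9]
grip_width: 0.0497
grasp_force: 25.0
```

Call:
{"fn": "drive_tool", "kwargs": {
  "moves": [0, 0, 0.15, 0, 45, 0, 0, 0.3, 0, 45, 0, 0, 0.3, 0, 45]
}}

```text
time_s: 21.28
tool_pos: [0.4445, 0.0244, 0.0376]
tool_rot: [180.0, -0.1, -159.9]
force: [-0.3, -0.4, -2.4]
grip_width: 0.0497
grasp_force: 25.0
```

Call:
{"fn": "drive_tool", "kwargs": {
  "moves": [0, 0, 0.1, 0, 45, 0, 0, 0.2, 0, 45, 0, 0, 0.28, 0, 45, 0, 0, 0.28, 0, 45]
}}

```text
time_s: 21.78
tool_pos: [0.445, 0.0245, 0.0268]
tool_rot: [180.0, -0.0, -159.9]
force: [-0.3, -0.6, -1.8]
grip_width: 0.0498
grasp_force: 25.0
```

Call:
{"fn": "drive_tool", "kwargs": {
  "moves": [0, 0, 0, 0, 62, 0, 0, 0, 0, 62, 0, 0, 0, 0, 62, 0, 0, 0, 0, 62, 0, 0, 0, 0, 62]
}}

```text
time_s: 22.4
tool_pos: [0.4451, 0.0245, 0.027]
tool_rot: [180.0, 0.0, -159.9]
force: [-0.1, 0.8, 0.3]
grip_width: 0.0623
grasp_force: 0.0
```

Call:
{"fn": "drive_tool", "kwargs": {
  "moves": [0, 0, 0, 0, 62, 0, 0, 0, 0, 62, 0, 0, 0, 0, 62, 0, 0, 0, 0, 62, 0, 0, 0, 0, 62]
}}

```text
time_s: 23.02
tool_pos: [0.445, 0.0245, 0.0269]
tool_rot: [180.0, 0.0, -159.9]
force: [-0.2, 0.8, 0.4]
grip_width: 0.0619
grasp_force: 0.0
```

```bash
python3 - <<'E'
from h import *
carrier('w12',65,h=.08,dh=20)
go(.4459,.0246,.026,200.1)
E
```

```text
z top 0.0799
fit px [320. 292.] c [435.4  21.9] s [35.  50.2] a 20.1
stripe dir -148.1 n 2217
t 23.07 pos [0.445  0.0245 0.0269] yaw [ 180.     0.  -159.9] w 0.0621 F [-0.6 -0.1  1.2] q7 104.0
MOVE [-0.02 -0.    0.02] turn -0.0
```

Green is home (hub top 0.0799). Regrip, lift and move to the yellow stack.

Call:
{"fn": "drive_tool", "kwargs": {
  "moves": [0, 0, 0, 0, 45, 0, 0, 0, 0, 45, 0, 0, 0, 0, 45, 0, 0, 0, 0, 45]
}}

```text
time_s: 23.58
tool_pos: [0.445, 0.0245, 0.0269]
tool_rot: [180.0, 0.0, -159.9]
force: [-0.3, -0.1, 0.4]
grip_width: 0.0498
grasp_force: 25.0
```

Call:
{"fn": "drive_tool", "kwargs": {
  "moves": [0, 0, -0.5, 0, 45, 0, 0, -1.5, 0, 45, 0, 0, -2.6, 0, 45, 0, 0, -3.2, 0, 45, 0, 0, -3.2, 0, 45]
}}

```text
time_s: 24.2
tool_pos: [0.4462, 0.0247, 0.1562]
tool_rot: [-180.0, 0.2, -159.9]
force: [0.1, 0.5, -2.1]
grip_width: 0.0496
grasp_force: 25.0
```

```bash
python3 -c "
from h import *
go(.4298,.2003,.155,202.7)"
```

```text
t 24.2 pos [0.4462 0.0247 0.1562] yaw [-180.     0.2 -159.9] w 0.0496 F [ 0.1  0.5 -2.1] q7 101.0
MOVE [-1.12  4.26  0.03] turn -0.26
```

Call:
{"fn": "drive_tool", "kwargs": {
  "moves": [-1.12, 4.25, 0, -0.27, 45, -1.12, 4.25, 0, -0.27, 45, -1.12, 4.25, 0, -0.27, 45, -1.12, 4.25, 0.6, -0.27, 45, -1.12, 4.25, 1, -0.27, 45]
}}

```text
time_s: 24.82
tool_pos: [0.427, 0.1987, 0.1118]
tool_rot: [-179.9, -0.3, -157.2]
force: [-0.2, 0.2, -2.5]
grip_width: 0.0497
grasp_force: 25.0
```

Call:
{"fn": "drive_tool", "kwargs": {
  "moves": [0, 0, 0, 0, 45, 0, 0, 0, 0, 45, 0, 0, 0, 0, 45, 0, 0, 0, 0, 45]
}}

```text
time_s: 25.32
tool_pos: [0.4293, 0.1996, 0.1156]
tool_rot: [180.0, 0.1, -157.3]
force: [-0.4, -0.1, -1.6]
grip_width: 0.0496
grasp_force: 25.0
```

```bash
python3 -c "
from h import *
go(.4298,.2003,.05,202.7)"
```

```text
t 25.32 pos [0.4293 0.1996 0.1156] yaw [ 1.800e+02  1.000e-01 -1.573e+02] w 0.0496 F [-0.4 -0.1 -1.6] q7 85.0
MOVE [-0.02  0.01  1.64] turn 0.0
```

Call:
{"fn": "drive_tool", "kwargs": {
  "moves": [-0.02, 0.01, 0.5, 0, 45, -0.02, 0.01, 0.9, 0, 45, -0.02, 0.01, 1.2, 0, 45, -0.02, 0.01, 1.45, 0, 45, -0.02, 0.01, 1.45, 0, 45]
}}

```text
time_s: 25.95
tool_pos: [0.4288, 0.1999, 0.0561]
tool_rot: [-180.0, -0.1, -157.2]
force: [0.5, 0.1, -1.8]
grip_width: 0.0495
grasp_force: 25.0
```

Call:
{"fn": "drive_tool", "kwargs": {
  "moves": [0, 0, 0.06, 0, 45, 0, 0, 0.14, 0, 45, 0, 0, 0.14, 0, 45, 0, 0, 0.14, 0, 45]
}}

```text
time_s: 26.45
tool_pos: [0.4295, 0.2003, 0.0515]
tool_rot: [180.0, 0.0, -157.2]
force: [0.2, 0.0, -3.0]
grip_width: 0.0494
grasp_force: 25.0
```

Call:
{"fn": "drive_tool", "kwargs": {
  "moves": [0, 0, 0, 0, 70, 0, 0, 0, 0, 75, 0, 0, 0, 0, 75, 0, 0, 0, 0, 75, 0, 0, -0.5, 0, 75]
}}

```text
time_s: 27.08
tool_pos: [0.428, 0.1995, 0.0703]
tool_rot: [-180.0, -0.2, -157.2]
force: [0.1, -0.8, -0.2]
grip_width: 0.0747
grasp_force: 0.0
```

Call:
{"fn": "drive_tool", "kwargs": {
  "moves": [0, 0, -1.5, 0, 87, 0, 0, -2.7, 0, 87, 0, 0, -3.2, 0, 87, 0, 0, -3.2, 0, 87]
}}

```text
time_s: 27.58
tool_pos: [0.4304, 0.2008, 0.201]
tool_rot: [180.0, 0.2, -157.2]
force: [0.5, -0.5, 0.3]
grip_width: 0.0862
grasp_force: 0.0
```

```bash
python3 - <<'E'
from h import *
for k in range(2): env.read_camera('wrist')
carrier('w13',65,h=.102,dh=20)
im,d,W=cloud('top');save('top2',im)
p,m=rect(W,np.ones((480,640),bool),.055,.08,(.653,-.0065),.06);print('purple',mar(p) if len(p)>9 else None)
go(.6535,-.0065,.2,159)
E
```

```text
z top 0.1019
fit px [320. 227.] c [429.6 201.1] s [50.3 50.4] a 22.8
stripe dir -156.7 n 357
purple (array([651. ,  -5.6]), array([49.9, 56.2]), 68.6)
t 27.77 pos [0.4284 0.1997 0.1977] yaw [-180.    -0.2 -157.2] w 0.0868 F [0.2 0.1 0.1] q7 84.0
MOVE [-3.19 -6.93 -0.06] turn 4.38
```

Green is nested (hub top 0.1019). Purple next.

Call:
{"fn": "drive_tool", "kwargs": {
  "moves": [-3.2, -6.9, -0.06, 4.4, 87, -3.2, -6.9, -0.06, 4.4, 87, -3.2, -6.9, -0.06, 4.4, 87, -3.2, -6.9, -0.06, 4.4, 87, -3.2, -6.9, -0.06, 4.4, 87]
}}

```text
time_s: 28.4
tool_pos: [0.6549, -0.0066, 0.2]
tool_rot: [-179.9, -0.1, 158.6]
force: [0.5, 0.3, 0.0]
grip_width: 0.0869
grasp_force: 0.0
```

Call:
{"fn": "drive_tool", "kwargs": {
  "moves": [0, 0, 0, 0, 87, 0, 0, 0, 0, 87, 0, 0, 0, 0, 87]
}}

```text
time_s: 28.78
tool_pos: [0.6534, -0.0028, 0.2014]
tool_rot: [180.0, -0.1, 158.9]
force: [-0.3, -0.0, 0.3]
grip_width: 0.0867
grasp_force: 0.0
```

```bash
python3 - <<'E'
from h import *
for k in range(2): env.read_camera('wrist')
carrier('w14',145,dh=20,s=80)
go(.6535,-.0065,.014,159)
E
```

```text
z top 0.0679
fit px [317. 215.] c [653.1  -4.8] s [49.9 50.9] a 68.9
stripe dir -21.6 n 261
t 28.93 pos [ 0.6538 -0.0034  0.2022] yaw [179.9   0.  158.9] w 0.0869 F [-0.1 -0.2 -0.2] q7 73.0
MOVE [-0.02 -0.08  4.7 ] turn -0.01
```

View pics/w14.png

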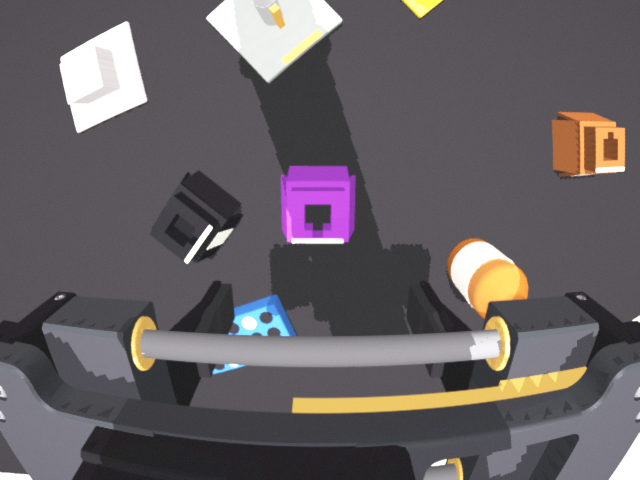

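Purple is at (318,205), with stripe and slot both on the lower side (318,241). The bottle at (488,275) is near the right-hand end of the gripper, so I'll check the clearance.

```bash
python3 - <<'E'
from h import *
z=np.load('/tmp/top0.npz');W=z['W'];q=W[140:182,240:274].reshape(-1,3);q=q[q[:,2]>.03]
print(q[:,:2].min(0),q[:,:2].max(0),np.median(q[q[:,2]>.13],0))
o=env.get_obs();Rt=R.from_euler('xyz',o['tool_rot'],degrees=True)
c=np.median(q[q[:,2]>.13],0);print(Rt.inv().apply(c-o['tool_pos']))
E
```

```text
[0.48650946 0.02450139] [0.81685239 0.17301727] [0.78577428 0.13943212 0.14981127]
[-0.07162097  0.1807364   0.05257211]
```

The bottle is 54 mm clear of the gripper body. Go down.

Call:
{"fn": "drive_tool", "kwargs": {
  "moves": [0, -0.04, 1.5, 0.03, 87, 0, -0.04, 3, 0.03, 87, 0, -0.04, 4, 0.03, 87, 0, -0.04, 4.68, 0.03, 87, 0, -0.04, 4.68, 0.03, 87]
}}

```text
time_s: 29.55
tool_pos: [0.6513, -0.0054, 0.0124]
tool_rot: [-179.9, -0.2, 158.5]
force: [-1.1, 0.1, 0.6]
grip_width: 0.0872
grasp_force: 0.0
```

Call:
{"fn": "drive_tool", "kwargs": {
  "moves": [0, 0, 0, 0, 45, 0, 0, 0, 0, 45, 0, 0, 0, 0, 45, 0, 0, 0, 0, 45, 0, 0, 0, 0, 45]
}}

```text
time_s: 30.18
tool_pos: [0.6538, -0.0061, 0.0149]
tool_rot: [180.0, 0.0, 158.5]
force: [-0.6, 0.9, 0.0]
grip_width: 0.05
grasp_force: 25.0
```

Call:
{"fn": "drive_tool", "kwargs": {
  "moves": [0, 0, 0, 0, 45, 0, 0, -1.5, 0, 45, 0, 0, -3, 0, 45, 0, 0, -3.4, 0, 45, 0, 0, -3.4, 0, 45]
}}

```text
time_s: 30.8
tool_pos: [0.6538, -0.0062, 0.1508]
tool_rot: [180.0, 0.0, 158.5]
force: [-0.3, 0.1, -2.5]
grip_width: 0.0497
grasp_force: 25.0
```

```bash
python3 -c "
from h import *
go(.4457,.0246,.15,200.1)"
```

```text
t 30.8 pos [ 0.6538 -0.0062  0.1508] yaw [180.    0.  158.5] w 0.0497 F [-0.3  0.1 -2.5] q7 73.0
MOVE [ 5.12 -1.19  0.01] turn -4.16
```

Call:
{"fn": "drive_tool", "kwargs": {
  "moves": [5.1, -1.2, 0, -4.16, 45, 5.1, -1.2, 0, -4.16, 45, 5.1, -1.2, 0, -4.16, 45, 5.1, -1.2, 0, -4.16, 45, 5.1, -1.2, 0, -4.16, 45]
}}

```text
time_s: 31.42
tool_pos: [0.4433, 0.0244, 0.1481]
tool_rot: [179.9, -0.2, -159.9]
force: [0.6, -0.9, -2.7]
grip_width: 0.0503
grasp_force: 25.0
```

Call:
{"fn": "drive_tool", "kwargs": {
  "moves": [0, 0, 0, 0, 45, 0, 0, 1, 0, 45, 0, 0, 1.9, 0, 45, 0, 0, 1.9, 0, 45, 0, 0, 1.9, 0, 45]
}}

```text
time_s: 32.05
tool_pos: [0.4475, 0.0238, 0.0753]
tool_rot: [-180.0, 0.0, -160.0]
force: [0.4, -0.5, -1.5]
grip_width: 0.05
grasp_force: 25.0
```

Call:
{"fn": "drive_tool", "kwargs": {
  "moves": [0, 0, 0, 0, 45, 0, 0, 0, 0, 45]
}}

```text
time_s: 32.3
tool_pos: [0.4472, 0.0242, 0.0757]
tool_rot: [-180.0, 0.1, -159.9]
force: [-0.2, 0.3, -0.8]
grip_width: 0.0499
grasp_force: 25.0
```

```bash
python3 -c "
from h import *
go(.4457,.0246,.028,200.1)"
```

```text
t 32.3 pos [0.4472 0.0242 0.0757] yaw [-1.800e+02  1.000e-01 -1.599e+02] w 0.0499 F [-0.2  0.3 -0.8] q7 103.0
MOVE [0.04 0.02 1.19] turn -0.0
```

Call:
{"fn": "drive_tool", "kwargs": {
  "moves": [0.02, 0.02, 0.2, 0, 45, 0.02, 0.02, 0.4, 0, 45, 0.02, 0.02, 0.6, 0, 45, 0.02, 0.02, 0.6, 0, 45]
}}

```text
time_s: 32.8
tool_pos: [0.4443, 0.0243, 0.0495]
tool_rot: [180.0, -0.1, -159.9]
force: [-0.6, -0.0, -2.2]
grip_width: 0.0497
grasp_force: 25.0
```

Call:
{"fn": "drive_tool", "kwargs": {
  "moves": [0, 0, 0.15, 0, 45, 0, 0, 0.3, 0, 45, 0, 0, 0.3, 0, 45]
}}

```text
time_s: 33.17
tool_pos: [0.4447, 0.0244, 0.0379]
tool_rot: [180.0, -0.1, -159.9]
force: [-0.4, 0.2, -2.2]
grip_width: 0.05
grasp_force: 25.0
```

Call:
{"fn": "drive_tool", "kwargs": {
  "moves": [0, 0, 0.1, 0, 45, 0, 0, 0.2, 0, 45, 0, 0, 0.28, 0, 45, 0, 0, 0.28, 0, 45]
}}

```text
time_s: 33.67
tool_pos: [0.4453, 0.0245, 0.0274]
tool_rot: [180.0, 0.0, -159.9]
force: [-1.3, -0.6, -0.8]
grip_width: 0.0495
grasp_force: 25.0
```

Call:
{"fn": "drive_tool", "kwargs": {
  "moves": [0, 0, 0, 0, 62, 0, 0, 0, 0, 62, 0, 0, 0, 0, 62, 0, 0, 0, 0, 62, 0, 0, 0, 0, 62]
}}

```text
time_s: 34.3
tool_pos: [0.4452, 0.0245, 0.0274]
tool_rot: [180.0, 0.0, -159.9]
force: [-0.2, 0.2, 0.0]
grip_width: 0.0617
grasp_force: 0.0
```

Call:
{"fn": "drive_tool", "kwargs": {
  "moves": [0, 0, 0, 0, 62, 0, 0, 0, 0, 62, 0, 0, 0, 0, 62, 0, 0, 0, 0, 62, 0, 0, 0, 0, 62]
}}

```text
time_s: 34.92
tool_pos: [0.4452, 0.0245, 0.0273]
tool_rot: [180.0, 0.0, -159.9]
force: [0.0, 1.3, 0.6]
grip_width: 0.0619
grasp_force: 0.0
```

```bash
python3 - <<'E'
from h import *
carrier('w15',145,h=.08,dh=20,s=80)
go(.4459,.0246,.026,200.1)
E
```

```text
z top 0.0798
fit px [320. 292.] c [435.8  22. ] s [35.1 50.3] a 20.1
stripe dir 10.7 n 1184
t 34.98 pos [0.4452 0.0245 0.0273] yaw [ 180.     0.  -159.9] w 0.062 F [-0.3 -0.6 -0.8] q7 104.0
MOVE [-0.02 -0.    0.03] turn -0.0
```

Purple is home (0.0798). Now to the bright stand.

Call:
{"fn": "drive_tool", "kwargs": {
  "moves": [0, 0, 0, 0, 45, 0, 0, 0, 0, 45, 0, 0, 0, 0, 45, 0, 0, 0, 0, 45]
}}

```text
time_s: 35.48
tool_pos: [0.4452, 0.0245, 0.0273]
tool_rot: [180.0, 0.0, -159.9]
force: [0.3, 0.3, 0.3]
grip_width: 0.05
grasp_force: 25.0
```

Call:
{"fn": "drive_tool", "kwargs": {
  "moves": [0, 0, -0.5, 0, 45, 0, 0, -1.5, 0, 45, 0, 0, -2.6, 0, 45, 0, 0, -3, 0, 45, 0, 0, -3, 0, 45]
}}

```text
time_s: 36.1
tool_pos: [0.4455, 0.0245, 0.1474]
tool_rot: [180.0, 0.1, -159.9]
force: [-0.3, -0.3, -2.9]
grip_width: 0.0497
grasp_force: 25.0
```

```bash
python3 -c "
from h import *
go(.4128,-.1868,.15,173.5)"
```

```text
t 36.1 pos [0.4455 0.0245 0.1474] yaw [ 1.800e+02  1.000e-01 -1.599e+02] w 0.0497 F [-0.3 -0.3 -2.9] q7 102.0
MOVE [ 2.58 -4.68 -0.07] turn 2.66
```

Call:
{"fn": "drive_tool", "kwargs": {
  "moves": [2.58, -4.7, 0, 2.66, 45, 2.58, -4.7, 0, 2.66, 45, 2.58, -4.7, 0, 2.66, 45, 2.58, -4.7, 0, 2.66, 45, 2.58, -4.7, 0.5, 2.66, 45]
}}

```text
time_s: 36.72
tool_pos: [0.4118, -0.1904, 0.1261]
tool_rot: [-180.0, -0.0, 173.2]
force: [0.7, 1.0, -2.3]
grip_width: 0.0498
grasp_force: 25.0
```

Call:
{"fn": "drive_tool", "kwargs": {
  "moves": [0, 0, 0.5, 0, 45, 0, 0, 0.9, 0, 45, 0, 0, 0.9, 0, 45, 0, 0, 0.9, 0, 45, 0, 0, 0.9, 0, 45]
}}

```text
time_s: 37.35
tool_pos: [0.4135, -0.1877, 0.092]
tool_rot: [-180.0, 0.1, 173.5]
force: [-0.2, 1.0, -2.2]
grip_width: 0.0499
grasp_force: 25.0
```

```bash
python3 -c "
from h import *
go(.4128,-.1868,.0245,173.5)"
```

```text
t 37.35 pos [ 0.4135 -0.1877  0.092 ] yaw [-1.800e+02  1.000e-01  1.735e+02] w 0.0499 F [-0.2  1.  -2.2] q7 103.0
MOVE [0.02 0.02 1.69] turn -0.0
```

Call:
{"fn": "drive_tool", "kwargs": {
  "moves": [0, 0.02, 0.5, 0, 45, 0, 0.02, 0.9, 0, 45, 0, 0.02, 1.25, 0, 45, 0, 0.02, 1.53, 0, 45, 0, 0.02, 1.53, 0, 45]
}}

```text
time_s: 37.98
tool_pos: [0.4121, -0.1866, 0.0292]
tool_rot: [-180.0, -0.1, 173.5]
force: [-1.1, -0.7, -2.0]
grip_width: 0.0495
grasp_force: 25.0
```

Call:
{"fn": "drive_tool", "kwargs": {
  "moves": [0, 0, 0.06, 0, 45, 0, 0, 0.12, 0, 45, 0, 0, 0.12, 0, 45, 0, 0, 0.12, 0, 45]
}}

```text
time_s: 38.48
tool_pos: [0.4131, -0.1868, 0.0255]
tool_rot: [180.0, 0.0, 173.5]
force: [-0.3, 0.1, -2.2]
grip_width: 0.0498
grasp_force: 25.0
```

Call:
{"fn": "drive_tool", "kwargs": {
  "moves": [0, 0, 0, 0, 70, 0, 0, 0, 0, 75, 0, 0, 0, 0, 75, 0, 0, 0, 0, 75, 0, 0, -0.5, 0, 75]
}}

```text
time_s: 39.1
tool_pos: [0.4115, -0.1864, 0.0444]
tool_rot: [180.0, -0.2, 173.5]
force: [-0.5, -0.8, -0.0]
grip_width: 0.0744
grasp_force: 0.0
```

Call:
{"fn": "drive_tool", "kwargs": {
  "moves": [0, 0, -1.5, 0, 87, 0, 0, -3, 0, 87, 0, 0, -3.8, 0, 87, 0, 0, -3.8, 0, 87, 0, 0, -3.8, 0, 87]
}}

```text
time_s: 39.72
tool_pos: [0.4123, -0.1865, 0.1964]
tool_rot: [180.0, -0.1, 173.5]
force: [-1.0, 0.6, -0.3]
grip_width: 0.0866
grasp_force: 0.0
```

```bash
python3 - <<'E'
from h import *
for k in range(2): env.read_camera('wrist')
carrier('w16',145,h=.076,dh=20,s=80)
im,d,W=cloud('scene');save('scene2',im)
E
```

```text
z top 0.0758
fit px [320. 219.] c [ 413.1 -185.8] s [50.7 50.9] a 83.5
stripe dir -9.7 n 243
```

View pics/scene2.png

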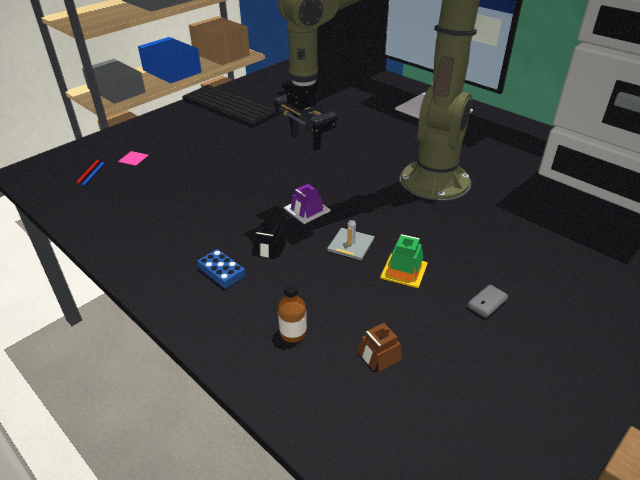

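The scene view shows purple nested on the bright stand at (307,203) and green over orange on the yellow stand at (405,258). The bystanders have not moved and the gripper is clear.

```bash
python3 -c "
from cell import env
print(env.sign_off())"
```

```text
the job is handed in; nothing more can be done
None
```

I handed the job in with all three carriers present (orange, green, purple) tried home on the spindle in order, then orange and green nested on the yellow stand and purple on the bright stand; the camera checks agreed, but sign-off returned no verdict.

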